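Queue turned parts by height for the profile projector

TASK

Line up the four turned parts (brass, blue, steel and copper) for inspection on the profile projector: stand one upright in the middle of each round white mark on the dark rail, in order of height, with the shortest next to the green end block and the tallest next to the red one. Leave the black ring gauge where it is, and let go of everything at the end.

Things in the scene. Friction and masses are not known exactly. Their poses are not given: they have to be found in the camera images.
- brass_collar: Brass turned collar, plain cylinder 34 mm diameter, 26 mm high (the shortest part), dark bore seen on top, about 0.16 kg. Origin: centre of its underside, z up along its axis; it stands upright on the table at the start, near side of the rail.
- blue_spacer: Blue turned spacer, plain cylinder 30 mm diameter, 40 mm high (second shortest), small dark bore seen on top, about 0.09 kg. Origin: centre of its underside, z up along its axis; it stands upright on the table at the start, near side of the rail.
- steel_plug: Bright steel stepped plug, 54 mm high in all (second tallest): body 32 mm diameter up to 34 mm, then a neck 20 mm diameter; about 0.24 kg. Origin: centre of its underside, z up along its axis; it stands upright on the table at the start, near side of the rail.
- copper_pin: Copper-coloured flanged pin, 68 mm high in all (the tallest part): foot flange 36 mm diameter and 8 mm high, then a stem 22 mm diameter to the top; about 0.26 kg. Origin: centre of its underside, z up along its axis; it stands upright on the table at the start, near side of the rail.
- mark_1: White round pad, 54 mm across and 3 mm thick, with a thin black circle and a black centre dot, fixed on the dark rail: one of four in a straight row 75 mm apart (mark_1, 2, 3, 4 in that order along the row). Origin: centre of its underside; its top is 3 mm higher, z up; its y axis runs along the row from mark_4 to mark_1, its x axis across the row.
- mark_2: White round pad, 54 mm across and 3 mm thick, with a thin black circle and a black centre dot, fixed on the dark rail: one of four in a straight row 75 mm apart (mark_1, 2, 3, 4 in that order along the row). Origin: centre of its underside; its top is 3 mm higher, z up; its y axis runs along the row from mark_4 to mark_1, its x axis across the row.
- mark_3: White round pad, 54 mm across and 3 mm thick, with a thin black circle and a black centre dot, fixed on the dark rail: one of four in a straight row 75 mm apart (mark_1, 2, 3, 4 in that order along the row). Origin: centre of its underside; its top is 3 mm higher, z up; its y axis runs along the row from mark_4 to mark_1, its x axis across the row.
- mark_4: White round pad, 54 mm across and 3 mm thick, with a thin black circle and a black centre dot, fixed on the dark rail: one of four in a straight row 75 mm apart (mark_1, 2, 3, 4 in that order along the row). Origin: centre of its underside; its top is 3 mm higher, z up; its y axis runs along the row from mark_4 to mark_1, its x axis across the row.
- green_end: Green block, 50 x 28 x 14 mm, fixed on one end of the dark rail (which end changes; a like red block is on the other), its centre 51.5 mm along the row from the nearest mark's. Origin: centre of its underside. The rail is a dark bar 66 x 370 x 10 mm fixed flat on the table, turned up to 0.25 rad; marks and blocks stand on its top, 10 mm above the table.
- ring_gauge: Black ring gauge lying flat on the table among the parts, not to be moved: 52 mm outer and 28 mm inner diameter, 16 mm high, 0.2 kg. Origin: centre of its underside.

How it is judged:
At the end, for the whole second after the job is handed in: Green end to red end: brass collar, blue spacer, steel plug, copper pin, each within 12 mm of its mark's centre, standing on it (height within 4 mm), upright within 0.1 rad, released and at rest; ring gauge within 15 mm of its start (((horizontal distance between green_end and mark_1 below 0.08 m and horizontal distance between brass_collar and mark_1 below 0.012 m and horizontal distance between blue_spacer and mark_2 below 0.012 m and horizontal distance between steel_plug and mark_3 below 0.012 m and horizontal distance between copper_pin and mark_4 below 0.012 m) or (horizontal distance between green_end and mark_4 below 0.08 m and horizontal distance between brass_collar and mark_4 below 0.012 m and horizontal distance between blue_spacer and mark_3 below 0.012 m and horizontal distance between steel_plug and mark_2 below 0.012 m and horizontal distance between copper_pin and mark_1 below 0.012 m)) and angle between each of brass_collar, blue_spacer, steel_plug, copper_pin's own z axis and vertical below 0.1 rad and z of brass_collar in the frame of mark_1 between 0 and 0.007 m and linear speed of each of brass_collar, blue_spacer, steel_plug, copper_pin below 0.01 m/s and angular speed of each of brass_collar, blue_spacer, steel_plug, copper_pin below 0.1 rad/s and z of blue_spacer in the frame of mark_1 between 0 and 0.007 m and z of steel_plug in the frame of mark_1 between 0 and 0.007 m and z of copper_pin in the frame of mark_1 between 0 and 0.007 m and distance of ring_gauge from where it was at the start of the episode below 0.015 m); the robot touches nothing.
It fails at once if the ring gauge is shifted by more than 15 mm (distance of ring_gauge from where it was at the start of the episode above 0.015 m).
It also fails if it takes over 96 s, if anything falls off the work surface, if the arm or the gripper's body presses on something with over 40 N, if the wrist force passes 120 N, or if a joint passes its speed limit or range.

ROBOT

A 6-joint arm with a two-finger parallel gripper is mounted at the origin on the work surface. World frame = base frame: x ahead of the robot, y to its left, z up, the work surface at z = 0. Lengths are in m, angles in rad, forces in N, time in s.
With the tool pointing down it reaches from about 0.35 to 0.975 m from the base axis. Payload 4.9 kg.
Tool frame: the origin (TCP) lies on the centre line of the jaws, within the pads' length; the fingertips stand manip.tip_reach ahead of it and the grasp point (between the pads) is the TCP (manip.tip_reach is the distance from the TCP to the fingertips, in m); z points along the fingers, y is the line along which they close (so a half turn about z gives the same grasp; the last joint's range is limited). The gripper opens to 85 mm and grips with 20 to 120 N. Pads are 22 mm wide; open, the fingers measure 114 mm over their backs; the gripper's body (76 mm by 85 mm) begins 54 mm behind the grasp point. The pads swing forward as they close: fully open they stand 13 mm farther back than shut.
Start: joints at [1.084, 0.053, 1.613, -0, 1.476, -0.119], TCP at [0.225, 0.583, 0.25] pointing down, gripper open.
Joint ranges: [-3.01, 3.01], [-1.01, 2.22], [0.06, 2.58], [-1.02, 4.17], [0.09, 2.62], [-3.14, 3.14]. Speed limits (rad/s): [2.57, 2.57, 3.14, 3.14, 3.14, 3.14].

INTERFACE

Orientations are given as a unit quaternion [w, x, y, z].
In Python, from plant import manip gives the robot as it stands. The module is installed in compiled form; this text tells all that it offers.
- The arm moves only by the tool move_arm, never from a script. Its argument "rows" is a list of rows, each a list of 7 numbers: the shift along the tool's x, y, z in cm, then the turn, a rotation vector about the tool's x, y, z in degrees, then the opening, from -1 (shut) to 1 (fully open). In form: [[tx, ty, tz, ax, ay, az, jaw], ...]. A call has 1 to 20 rows; each row shifts and turns the commanded pose from where the row before left it, along the tool's axes as they then stand; what a row does not reach is not made up. A row lasts 1/12 s, in which the tool goes at most 41.7 mm and 7.16 degrees, less where a joint would pass 70% of its speed; a pose out of reach is approached as far as the arm can. A call is refused whole if a number of a shift passes 4.17 or a number of a turn 7.16, either way. A call with a gripper value outside its range is refused whole. The fingers move at their own pace and stop on an object; the grip force is fixed at half the most. Time passes only in rows, so rows that do not move let the fingers close. It gives the time, the measured TCP pose, the force, the opening and the grip force at its end, in the units of the state.
- manip.state(): the state, without advancing time (a new reading comes with each control period).
- manip.grab_frame(name): name is "scene" or "side" or "wrist"; returns a dict with "img" (420x560x3 uint8, blue, green, red), "mtx" (3x3 intrinsics, pixels), "k1" (the pictures are not rectified: a ray, as slopes to the right and down, at radius r is drawn at 1 + k1 r^2 times it, then the intrinsics apply), "R" (3x3) and "t" (3): a world point X has camera coordinates R X + t. Camera axes: x right, y down, z forward; pixel columns grow to the right and rows downward; lengths in m; the calibration is good to about 2 mm. A picture is of the moment at which its call begins. There is no depth.
- manip.job_done(): hands the job in; it is judged then, once.
The state is a dict: "time": time; "joint_pos": joint angles; "joint_vel": joint speeds; "joint_efforts": joint torques, N m; "tool_pos": TCP position; "tool_rot": TCP orientation; "contact_force": force on the tool from outside, world axes, zero at the start; "ft_torque": the same for the moment, N m; "gripper_width": opening from 0.0 (shut) to 1.0 (fully open); "grasp_force": force on a finger pad.
Only numpy, scipy, OpenCV 4.12 (cv2) and the standard library are available. Lean on these libraries where they do the work, as an engineer would, in place of code of your own. Each camera call takes 0.05 s, during which the arm holds its last target. There are 200 camera calls.

## Working session

There is one attempt and no reset: what is moved stays moved. The work goes in short steps, Python scripts to look and compute and a tool call to move; the robot and the scene stay as the last step left them, time stands still between calls to the robot, and variables do not carry over. Pictures are saved under pics/ and viewed, at most 14 in all, crops included, and the job is handed in when it is done.

Besides the shell and the picture viewer there is one more tool, called after ">>>" by a JSON object that holds its "op" and its "data", one argument or row to a line. move_arm: Moves the arm, as the interface text tells. Its arguments: {"type":"object","properties":{"rows":{"type":"array","items":{"type":"array","items":{"type":"number"}}}},"required":["rows"]}

```bash
mkdir -p pics; cat > h.py <<'E'
import numpy as np, cv2
from plant import manip
def ray(f,px):
    d=np.array([f['k1'],0,0,0,0],float)
    K=np.array(f['mtx'],float)
    p=cv2.undistortPoints(np.array([[px]],float),K,d)[0,0]
    R=np.array(f['R']);t=np.array(f['t'])
    return -R.T@t, R.T@np.array([p[0],p[1],1.])
def plane(f,px,z):
    c,d=ray(f,px); return c+d*(z-c[2])/d[2]
E
python3 - <<'E'
from h import *
import pickle
fs={}
for n in ["scene","side","wrist"]:
    f=manip.grab_frame(n);fs[n]=f;cv2.imwrite(f'pics/a_{n}.png',f['img']); print(n,f['k1'],-np.array(f['R']).T@f['t'],np.array(f['R'])[2])
pickle.dump(fs,open('f0.pkl','wb'))
s=manip.state();print(s,manip.tip_reach)
E
```

```text
scene -0.004915915050280622 [ 0.88332312 -0.60260146  0.8091273 ] [-0.30216391  0.6118255  -0.73100378]
side -0.11484319216720805 [0.10410734 0.45067128 0.44824712] [ 0.61571226 -0.58452184 -0.52842468]
wrist -0.01788948919833457 [0.1559666  0.60825465 0.3726118 ] [ 0.27022323 -0.10622596 -0.95691977]
{'time': 0.15, 'joint_pos': array([ 1.08399938e+00,  5.32458208e-02,  1.61400079e+00,  1.51838426e-05,
        1.47597482e+00, -1.18970487e-01]), 'joint_vel': array([-0.00138808, -0.00313251, -0.00375699, -0.00089946,  0.00020724,
       -0.00187524]), 'joint_efforts': array([ 4.78134370e-04, -3.94236410e+01, -3.70724058e+01, -9.66286643e-05,
        4.55291578e-03,  4.52015172e-05]), 'tool_pos': array([0.22450561, 0.58279519, 0.24930696]), 'tool_rot': array([-2.50124469e-04,  1.82878849e-01,  9.83135120e-01, -7.75065001e-04]), 'contact_force': array([ 0.13961659, -0.26154685, -0.57956004]), 'ft_torque': array([-0.00733289,  0.07002235, -0.00023024]), 'grasp_force': 0.0, 'gripper_width': 0.9958930033451514} 0.019
```

View pics/a_scene.png

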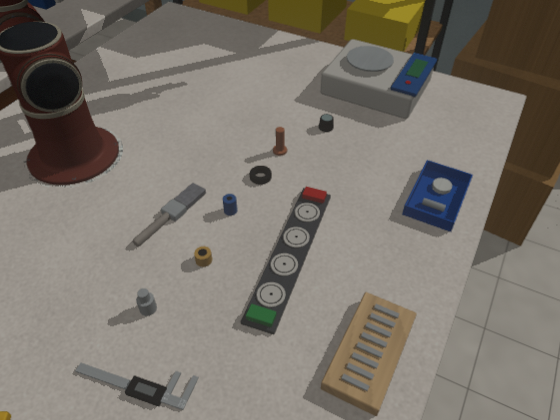

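View pics/a_side.png

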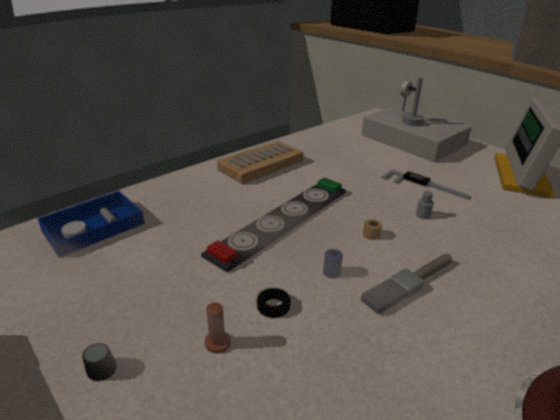

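Scene view: marks at about (307,212), (296,237), (284,264), (271,294), with red by the first and green by the last. Copper is at (280,140), blue (230,204), brass (203,256), steel (146,302) and the ring (260,175). The side view shows the same items.

```bash
cat > m.py <<'E'
from h import *
def hsvmask(img,name):
    h,s,v=[c.astype(int) for c in cv2.split(cv2.cvtColor(img,cv2.COLOR_BGR2HSV))]
    return {'blue':(h>105)&(h<130)&(s>70),'brass':(h>10)&(h<28)&(s>95),'copper':((h<12)|(h>172))&(s>85),
      'steel':(h>75)&(h<125)&(s>15),'black':v<45,'green':(h>45)&(h<80)&(s>100),'red':((h<6)|(h>174))&(s>150)}[name].astype(np.uint8)
def blob(img,name,c,r):
    m=hsvmask(img,name); w=np.zeros_like(m); cv2.rectangle(w,(c[0]-r,c[1]-r),(c[0]+r,c[1]+r),1,-1)
    n,l,st,ce=cv2.connectedComponentsWithStats(m*w)
    i=1+np.argmax(st[1:,4]); return ce[i],st[i]
def marks(img,cs,r):
    g=cv2.cvtColor(img,cv2.COLOR_BGR2GRAY); out=[]
    for c in cs:
        x0,y0=c[0]-r,c[1]-r; w=g[y0:y0+2*r+1,x0:x0+2*r+1]
        _,b=cv2.threshold(w,0,1,cv2.THRESH_OTSU)
        n,l,st,ce=cv2.connectedComponentsWithStats(b)
        mm=[i for i in range(1,n) if st[i,0]>0 and st[i,1]>0 and st[i,0]+st[i,2]<2*r+1 and st[i,1]+st[i,3]<2*r+1]
        if not mm: out.append(None);continue
        i=max(mm,key=lambda i:st[i,2]*st[i,3])
        cnt=cv2.findContours((l==i).astype(np.uint8),cv2.RETR_EXTERNAL,cv2.CHAIN_APPROX_NONE)[0][0]
        e=cv2.fitEllipse(cnt); out.append((x0+e[0][0],y0+e[0][1],e[1]))
    return out
def tri(fa,pa,fb,pb):
    (a,d),(b,e)=ray(fa,pa),ray(fb,pb)
    s=np.linalg.lstsq(np.c_[d,-e],b-a,rcond=None)[0]; p,q=a+d*s[0],b+e*s[1]
    return (p+q)/2,np.linalg.norm(p-q)
E
python3 - <<'E'
from m import *
import pickle
np.set_printoptions(precision=4,suppress=True)
f=pickle.load(open('f0.pkl','rb'));A,B=f['scene'],f['side']
ma=marks(A['img'],[(307,212),(296,237),(284,264),(271,294)],19)
mb=marks(B['img'],[(242,240),(270,223),(294,208),(315,194)],20)
for a,b in zip(ma,mb):
    print(a,b)
    if a: print(' S',plane(A,a[:2],.013))
    if b: print(' D',plane(B,b[:2],.013))
loc={'copper':((280,140),(217,327),24,30),'blue':((230,204),(333,263),14,20),'brass':((203,256),(372,229),14,16),'steel':((146,302),(425,206),18,18),'black':((260,175),(274,302),16,25)}
loc['green']=((261,315),(330,185),20,16)
loc['red']=((315,195),(222,251),16,20)
for n,(a,b,ra,rb) in loc.items():
    ca,sa=blob(A['img'],n,a,ra); cb,sb=blob(B['img'],n,b,rb)
    hz={'copper':.03,'blue':.02,'brass':.013,'steel':.025,'black':.008,'green':.02,'red':.02}[n]
    print(n,sa,sb,*tri(A,ca,B,cb),plane(A,ca,hz)[:2],plane(B,cb,hz)[:2])
E
```

```text
Traceback (most recent call last):
  File "m.py", line 20, in marks
    e=cv2.fitEllipse(cnt); out.append((x0+e[0][0],y0+e[0][1],e[1]))
cv2.error: OpenCV(4.12.0) /io/opencv/modules/imgproc/src/shapedescr.cpp:361: error: (-201:Incorrect size of input array) There should be at least 5 points to fit the ellipse in function 'fitEllipseNoDirect'
```

```bash
python3 - <<'E'
s=open('m.py').read()
s=s.replace("""def marks(img,cs,r):""","""def marks(img,cs,rs):
    return [max((q for r in rs for q in mark1(img,[c],r) if q),key=lambda q:q[2][0],default=None) for c in cs]
def mark1(img,cs,r):""").replace("and st[i,1]+st[i,3]<2*r+1]","and st[i,1]+st[i,3]<2*r+1 and st[i,2]>r*.8]")
open('m.py','w').write(s)
E
cat > go.py <<'E'
from m import *
import pickle
np.set_printoptions(precision=4,suppress=True)
f=pickle.load(open('f0.pkl','rb'));A,B=f['scene'],f['side']
R=range(12,24)
ma=marks(A['img'],[(307,212),(296,237),(284,264),(271,294)],R)
mb=marks(B['img'],[(242,240),(270,223),(294,208),(315,194)],R)
for a,b in zip(ma,mb):
    print(a,b)
    if a: print(' S',plane(A,a[:2],.013))
    if b: print(' D',plane(B,b[:2],.013))
loc={'copper':((280,140),(217,327),24,30),'blue':((230,204),(333,263),14,20),'brass':((203,256),(372,229),14,16),'steel':((146,302),(425,206),18,18),'black':((260,175),(274,302),16,25)}
loc['green']=((261,315),(330,185),20,16)
loc['red']=((315,195),(222,251),16,20)
for n,(a,b,ra,rb) in loc.items():
    try:
        ca,sa=blob(A['img'],n,a,ra); cb,sb=blob(B['img'],n,b,rb)
    except ValueError: print(n,'none');continue
    hz={'copper':.03,'blue':.02,'brass':.013,'steel':.025,'black':.008,'green':.02,'red':.02}[n]
    print(n,sa,sb,*tri(A,ca,B,cb),plane(A,ca,hz)[:2],plane(B,cb,hz)[:2])
E
python3 go.py
```

```text
(306.8878583908081, 211.63145065307617, (17.653467178344727, 24.51972007751465)) None
 S [0.5914 0.0847 0.013 ]
(296.0377149581909, 236.53935146331787, (19.464805603027344, 25.265846252441406)) None
 S [0.602  0.0103 0.013 ]
(283.9817895889282, 263.75407218933105, (21.369007110595703, 26.540369033813477)) None
 S [ 0.6123 -0.0639  0.013 ]
(270.68688678741455, 293.92522144317627, (23.91533660888672, 27.87883186340332)) None
 S [ 0.6227 -0.1385  0.013 ]
copper [273 127  14  28 256] [205 303  26  50 632] [0.436  0.2515 0.0273] 0.0008546837045278243 [0.4378 0.2489] [0.4334 0.2525]
blue [223 194  14  21 207] [338 253   2   2   4] [0.4383 0.0075 0.0332] 0.008655104236461557 [0.4342 0.0206] [ 0.4453 -0.0092]
brass [194 247  18  19 228] [364 220  18  19 255] [ 0.4596 -0.1233  0.0121] 0.0011476919972191536 [ 0.4606 -0.1236] [ 0.4584 -0.1225]
steel none
black [250 166  21  18 241] [257 289  34  29 701] [0.4403 0.1446 0.0078] 0.0018770512392266771 [0.4411 0.1451] [0.4393 0.1442]
green [246 304  30  20 358] [317 179  24  14 213] [ 0.6274 -0.187   0.0166] 0.0025906356606919412 [ 0.6295 -0.188 ] [ 0.6222 -0.1827]
red [303 187  23  13 179] [207 241  31  23 414] [0.5822 0.1375 0.0184] 0.0036971820011298217 [0.5839 0.1377] [0.5784 0.1379]
```

View pics/a_wrist.png

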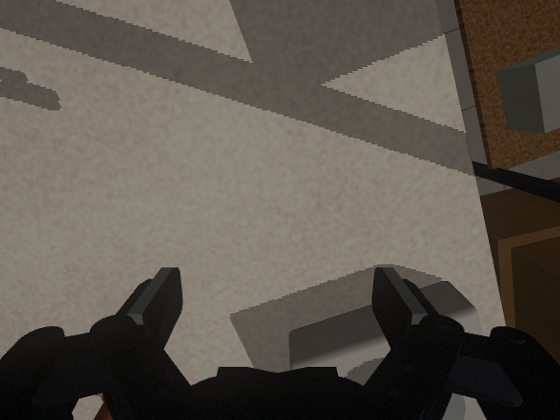

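Wrist view: bare table between the open jaws (about (150,310) and (400,310)). The marks from the scene view are spaced 75 mm apart, as expected. I'll turn the tool now so it closes across the row, and work in tool-axis coordinates.

>>> {"op": "move_arm", "data": {
  "rows": [
    [0, 0, 0, 0, 0, 7, 1],
    [0, 0, 0, 0, 0, 7, 1],
    [0, 0, 0, 0, 0, 7, 1],
    [0, 0, 0, 0, 0, 7, 1],
    [0, 0, 0, 0, 0, 7, 1],
    [0, 0, 0, 0, 0, 7, 1],
    [0, 0, 0, 0, 0, 7, 1],
    [0, 0, 0, 0, 0, 7, 1],
    [0, 0, 0, 0, 0, 5, 1],
    [0, 0, 0, 0, 0, 0, 1]
  ]
}}

```text
time: 0.98
tool_pos: [0.2246, 0.583, 0.2498]
tool_rot: [0.0, 0.657, 0.754, -0.0]
contact_force: [-0.2, -0.1, 0.7]
gripper_width: 1.001
grasp_force: 0.0
```

```bash
cat > uv.py <<'E'
from m import *
from scipy.spatial.transform import Rotation as Ro
import sys
np.set_printoptions(precision=4,suppress=True)
def tool():
    s=manip.state(); q=s['tool_rot']; M=Ro.from_quat([q[1],q[2],q[3],q[0]]).as_matrix()
    return s,np.array(s['tool_pos']),M
def to(p):
    s,t,M=tool(); return M.T@(np.array(p)-t)*100   # cm in tool axes
P={'M_cu':(.5914,.0847,.013),'M_st':(.602,.0103,.013),'M_bl':(.6123,-.0639,.013),'M_br':(.6227,-.1385,.013)}
E
python3 - <<'E'
from uv import *
import pickle
f=pickle.load(open('f0.pkl','rb'));A,B=f['scene'],f['side']
s,t,M=tool();print(t,M,s['joint_pos'],s['time'])
for n,a,b,z in [('blue',(230,204),(333,263),.02),('steel',(146,303),(425,207),.025),('spat',(205,188),(365,293),.005),('spat2',(160,212),(420,275),.005)]:
    print(n,*tri(A,a,B,b),plane(A,a,z),plane(B,b,z))
for n,p in {**P,'cu':(.436,.2515,.035)}.items(): print(n,to(p))
E
```

```text
[0.2246 0.583  0.2498] [[-0.1366  0.9906 -0.0003]
 [ 0.9906  0.1366 -0.0007]
 [-0.0007 -0.0004 -1.    ]] [ 1.084   0.0529  1.6135 -0.0001  1.476   0.9469] 0.9833
blue [0.435  0.0192 0.0209] 0.0033511984978781754 [0.4359 0.0209 0.02  ] [0.4343 0.0174 0.02  ]
steel [ 0.4308 -0.266   0.0193] 0.001988557436453616 [ 0.435 -0.268  0.025] [ 0.4258 -0.2574  0.025 ]
spat [0.3568 0.0364 0.019 ] 0.006502571599264345 [0.3503 0.0495 0.005 ] [0.3624 0.0207 0.005 ]
spat2 [ 0.318  -0.0682  0.0196] 0.0045318043334585415 [ 0.3053 -0.0592  0.005 ] [ 0.327 -0.084  0.005]
M_cu [-54.3537  29.5362  23.7068]
M_st [-61.8687  29.5699  23.7119]
M_bl [-69.3599  29.5766  23.717 ]
M_br [-76.892   29.5878  23.7222]
cu [-35.7087  16.4195  21.4996]
```

>>> {"op": "move_arm", "data": {
  "rows": [
    [-3, 1.4, 0, 0, 0, 0, 1],
    [-3, 1.4, 0, 0, 0, 0, 1],
    [-3, 1.4, 0, 0, 0, 0, 1],
    [-3, 1.4, 0, 0, 0, 0, 1],
    [-3, 1.4, 0, 0, 0, 0, 1],
    [-3, 1.4, 0, 0, 0, 0, 1],
    [-3, 1.4, 0, 0, 0, 0, 1],
    [-3, 1.4, 0, 0, 0, 0, 1],
    [-3, 1.4, 0, 0, 0, 0, 1],
    [-3, 1.4, 0, 0, 0, 0, 1],
    [-3, 1.2, 2, 0, 0, 0, 1],
    [-2.7, 1.2, 2, 0, 0, 0, 1],
    [0, 0, 2, 0, 0, 0, 1],
    [0, 0, 0, 0, 0, 0, 1]
  ]
}}

```text
time: 2.15
tool_pos: [0.4345, 0.2499, 0.1855]
tool_rot: [-0.002, 0.657, 0.754, -0.004]
contact_force: [-1.3, 0.3, -0.9]
gripper_width: 1.0
grasp_force: 0.0
```

```bash
python3 - <<'E'
from uv import *
f=manip.grab_frame('wrist');cv2.imwrite('pics/w1.png',f['img'])
s,t,M=tool();print(t,s['time'],to((.436,.2515,.035)))
R,T=np.array(f['R']),np.array(f['t'])
for z in (0,.068):
    c=R@np.array((.436,.2515,z))+T;print(np.array(f['mtx'])@c/c[2])
E
```

```text
[0.435  0.2511 0.1877] 2.2 [ 0.0449  0.1866 15.2718]
[279.8449 188.2482   1.    ]
[279.9193 208.229    1.    ]
```

View pics/w1.png

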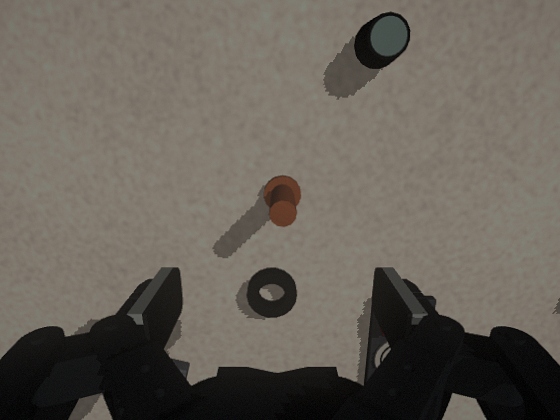

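The wrist view shows the copper flange at about (283,192) and its top at (283,213), 3–5 px from prediction. The ring is at (272,293).

```bash
python3 - <<'E'
from uv import *
f=manip.grab_frame('wrist')
for px,z in (((283,213),.068),((283,192),.008)):
    p=plane(f,px,z);print(p,to((p[0],p[1],.036)))
E
```

```text
[0.4398 0.2487 0.068 ] [-0.3846  0.38   15.3674]
[0.4402 0.251  0.008 ] [-0.1584  0.4552 15.3672]
```

>>> {"op": "move_arm", "data": {
  "rows": [
    [-0.2, 0.3, 2, 0, 0, 0, 1],
    [0, 0, 3, 0, 0, 0, 1],
    [0, 0, 3, 0, 0, 0, 1],
    [0, 0, 3, 0, 0, 0, 1],
    [0, 0, 2.4, 0, 0, 0, 1],
    [0, 0, 1.5, 0, 0, 0, 1],
    [0, 0, 0.5, 0, 0, 0, 1],
    [0, 0, 0, 0, 0, 0, 0],
    [0, 0, 0, 0, 0, 0, -0.5],
    [0, 0, 0, 0, 0, 0, -1],
    [0, 0, 0, 0, 0, 0, -1],
    [0, 0, 0, 0, 0, 0, -1],
    [0, 0, 0, 0, 0, 0, -1],
    [0, 0, 0, 0, 0, 0, -1],
    [0, 0, 0, 0, 0, 0, -1],
    [0, 0, 0, 0, 0, 0, -1],
    [0, 0, 0, 0, 0, 0, -1]
  ]
}}

```text
time: 3.67
tool_pos: [0.4402, 0.251, 0.0378]
tool_rot: [0.0, 0.657, 0.754, 0.001]
contact_force: [-3.7, -1.0, 7.3]
gripper_width: 0.238
grasp_force: 58.4
```

>>> {"op": "move_arm", "data": {
  "rows": [
    [0, 0, -1, 0, 0, 0, -1],
    [0, 0, -2, 0, 0, 0, -1],
    [0, 0, -3, 0, 0, 0, -1],
    [0, 0, -3, 0, 0, 0, -1],
    [0, 0, -2, 0, 0, 0, -1],
    [0, 0, -1, 0, 0, 0, -1],
    [0, 0, 0, 0, 0, 0, -1],
    [0, 0, 0, 0, 0, 0, -1]
  ]
}}

```text
time: 4.33
tool_pos: [0.4393, 0.2505, 0.1558]
tool_rot: [-0.0, 0.657, 0.754, -0.0]
contact_force: [-0.5, 0.1, -3.5]
gripper_width: 0.244
grasp_force: 58.9
```

```bash
python3 - <<'E'
from uv import *
f=manip.grab_frame('wrist');cv2.imwrite('pics/w2.png',f['img'])
s,t,M=tool();print(t,s['gripper_width'],s['grasp_force'],to(P['M_cu']))
ce,st=blob(f['img'],'copper',(275,330),80);print(ce,st)
R,T=np.array(f['R']),np.array(f['t'])
for dz in (-.036,.032):
    c=R@(t+[0,0,dz])+T;print(np.array(f['mtx'])@c/c[2])
E
```

```text
[0.4386 0.2502 0.1546] 0.24423964004268392 58.924888372421265 [-18.4875  12.8903  14.1384]
[276.8962 309.8663] [ 245  250   66  119 5982]
[275.0087 253.8287   1.    ]
[273.8885 338.039    1.    ]
```

View pics/w2.png

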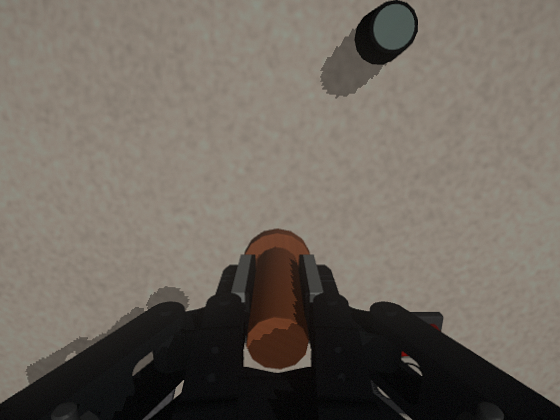

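Copper is held upright, with its flange at (277,258) and top at (277,342), about 2 mm off along tool −x. Carrying it to the red-end mark.

>>> {"op": "move_arm", "data": {
  "rows": [
    [-2, 1.4, 0, 0, 0, 0, -1],
    [-2.5, 1.8, 0, 0, 0, 0, -1],
    [-2.5, 1.8, 0, 0, 0, 0, -1],
    [-2.5, 1.8, 0, 0, 0, 0, -1],
    [-2.5, 1.8, 0, 0, 0, 0, -1],
    [-2.5, 1.8, 0, 0, 0, 0, -1],
    [-2.5, 1.8, 0, 0, 0, 0, -1],
    [-1.3, 0.7, 1, 0, 0, 0, -1],
    [0, 0, 2, 0, 0, 0, -1],
    [0, 0, 2, 0, 0, 0, -1],
    [0, 0, 2, 0, 0, 0, -1],
    [0, 0, 2, 0, 0, 0, -1],
    [0, 0, 1, 0, 0, 0, -1],
    [0, 0, 0, 0, 0, 0, -1],
    [0, 0, 0, 0, 0, 0, -1],
    [0, 0, 0, 0, 0, 0, -1]
  ]
}}

```text
time: 5.72
tool_pos: [0.5927, 0.0872, 0.0562]
tool_rot: [0.0, 0.657, 0.754, 0.0]
contact_force: [0.1, -0.0, -3.0]
gripper_width: 0.24
grasp_force: 59.1
```

```bash
python3 - <<'E'
from uv import *
s,t,M=tool();print(t,s['contact_force'],to(P['M_cu']),s['joint_pos'])
E
```

```text
[0.5927 0.0872 0.0562] [ 0.1258 -0.0146 -2.9871] [-0.232  -0.1649  4.3247] [ 0.0219  0.1871  1.8117  0.      1.1427 -0.1165]
```

>>> {"op": "move_arm", "data": {
  "rows": [
    [0, -0.15, 0.2, 0, 0, 0, -1],
    [0, 0, 0.2, 0, 0, 0, -1],
    [0, 0, 0.2, 0, 0, 0, -1],
    [0, 0, 0, 0, 0, 0, -1],
    [0, 0, 0, 0, 0, 0, -1]
  ]
}}

```text
time: 6.13
tool_pos: [0.591, 0.087, 0.0503]
tool_rot: [-0.0, 0.657, 0.754, -0.0]
contact_force: [0.2, 0.7, -2.4]
gripper_width: 0.243
grasp_force: 59.1
```

>>> {"op": "move_arm", "data": {
  "rows": [
    [0, 0, 0.1, 0, 0, 0, -1],
    [0, 0, 0, 0, 0, 0, -1],
    [0, 0, 0, 0, 0, 0, -1]
  ]
}}

```text
time: 6.38
tool_pos: [0.5914, 0.087, 0.05]
tool_rot: [0.0, 0.657, 0.754, 0.0]
contact_force: [-1.7, -0.2, 1.7]
gripper_width: 0.241
grasp_force: 59.5
```

>>> {"op": "move_arm", "data": {
  "rows": [
    [0, 0, 0, 0, 0, 0, 0],
    [0, 0, 0, 0, 0, 0, 0.4],
    [0, 0, 0, 0, 0, 0, 0.4],
    [0, 0, 0, 0, 0, 0, 0.4],
    [0, 0, -1, 0, 0, 0, 0.4],
    [0, 0, -3, 0, 0, 0, 0.4],
    [0, 0, -4, 0, 0, 0, 0.4],
    [0, 0, -4, 0, 0, 0, 0.4],
    [0, -1.5, -1, 0, 0, 0, 0.4],
    [-1, -3, 0, 0, 0, 0, 0.4],
    [-1, -3, 0, 0, 0, 0, 0.4],
    [-1, -3, 0, 0, 0, 0, 0.4],
    [-1, -3, 0, 0, 0, 0, 0.4],
    [-0.6, -3, 0, 0, 0, 0, 0.4],
    [0, 0, 0, 0, 0, 0, 0.4],
    [0, 0, 0, 0, 0, 0, 0.4],
    [0, 0, 0, 0, 0, 0, 0.4]
  ]
}}

```text
time: 7.8
tool_pos: [0.4348, 0.0186, 0.1804]
tool_rot: [0.001, 0.657, 0.754, 0.001]
contact_force: [-0.5, -0.2, 0.2]
gripper_width: 0.698
grasp_force: 0.0
```

```bash
python3 - <<'E'
from uv import *
f=manip.grab_frame('wrist');cv2.imwrite('pics/w3.png',f['img'])
g=manip.grab_frame('scene');cv2.imwrite('pics/s3.png',cv2.resize(g['img'][100:340,100:360],None,fx=2,fy=2))
s,t,M=tool();print(t,s['time'],s['gripper_width'],to((.4345,.0192,.024)))
R,T=np.array(f['R']),np.array(f['t'])
ce,st=blob(f['img'],'blue',(275,210),80);print(ce,st)
c=R@np.array((.4345,.0192,.04))+T;print(np.array(f['mtx'])@c/c[2])
E
```

```text
[0.4352 0.0188 0.1802] 7.9 0.6950572657662674 [ 0.0497 -0.0826 15.6157]
[279.1585 200.9497] [262 180  34  42 915]
[275.8071 201.6199   1.    ]
```

View pics/w3.png

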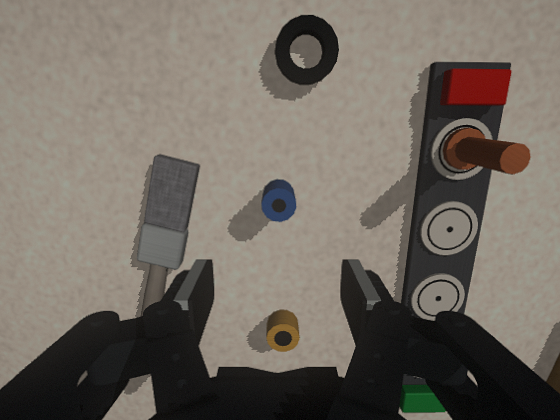

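View pics/s3.png

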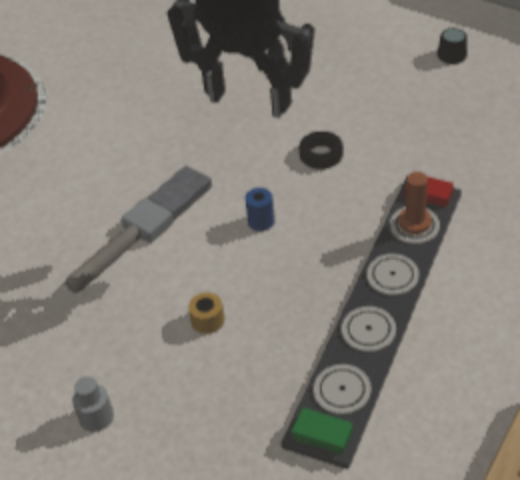

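Wrist view: the blue top is at (279,205), and the mark dots are at (450,229) and (438,298). Copper stands on its pad at (462,148), and the scene view confirms it.

```bash
python3 - <<'E'
from uv import *
f=manip.grab_frame('wrist');g=manip.grab_frame('scene')
for px,z in (((279,205),.04),((283,338),.026),((450,229),.013),((438,298),.013),((462,148),.021)):
    p=plane(f,px,z);print(p,to((p[0],p[1],.024)))
E
```

```text
[0.4377 0.0169 0.04  ] [-0.233   0.2428 15.5679]
[ 0.4619 -0.1248  0.026 ] [-14.6072   0.6794  15.5679]
[0.6035 0.0083 0.013 ] [-3.3867 16.5468 15.5712]
[ 0.6133 -0.0659  0.013 ] [-10.8663  16.4892  15.5712]
[0.5875 0.0838 0.021 ] [ 4.3151 16.     15.5712]
```

>>> {"op": "move_arm", "data": {
  "rows": [
    [-0.2, 0.2, 1.5, 0, 0, 0, 0.4],
    [0, 0, 3, 0, 0, 0, 0.4],
    [0, 0, 3, 0, 0, 0, 0.4],
    [0, 0, 3, 0, 0, 0, 0.4],
    [0, 0, 3, 0, 0, 0, 0.4],
    [0, 0, 1.5, 0, 0, 0, 0.4],
    [0, 0, 0.5, 0, 0, 0, 0.4],
    [0, 0, 0, 0, 0, 0, 0],
    [0, 0, 0, 0, 0, 0, -0.5],
    [0, 0, 0, 0, 0, 0, -1],
    [0, 0, 0, 0, 0, 0, -1],
    [0, 0, 0, 0, 0, 0, -1],
    [0, 0, 0, 0, 0, 0, -1],
    [0, 0, 0, 0, 0, 0, -1],
    [0, 0, 0, 0, 0, 0, -1]
  ]
}}

```text
time: 9.25
tool_pos: [0.4379, 0.0168, 0.0259]
tool_rot: [0.001, 0.657, 0.754, 0.001]
contact_force: [0.5, -0.5, 4.8]
gripper_width: 0.323
grasp_force: 59.2
```

>>> {"op": "move_arm", "data": {
  "rows": [
    [0, 0, -1, 0, 0, 0, -1],
    [0, 0, -2, 0, 0, 0, -1],
    [0, 0, -3, 0, 0, 0, -1],
    [0, 0, -3, 0, 0, 0, -1],
    [0, 0, -2, 0, 0, 0, -1],
    [0, 0, -1, 0, 0, 0, -1],
    [0, 0, 0, 0, 0, 0, -1],
    [0, 0, 0, 0, 0, 0, -1],
    [0, 0, 0, 0, 0, 0, -1]
  ]
}}

```text
time: 10.0
tool_pos: [0.435, 0.0171, 0.1423]
tool_rot: [-0.001, 0.657, 0.754, -0.001]
contact_force: [0.3, -0.4, -2.0]
gripper_width: 0.323
grasp_force: 59.1
```

```bash
cat > held.py <<'E'
from uv import *
name,mk,dt,pic=sys.argv[1],sys.argv[2],float(sys.argv[3]),sys.argv[4]
f=manip.grab_frame('wrist');cv2.imwrite(f'pics/{pic}.png',f['img'][200:400,150:410])
s,t,M=tool();print(t,s['time'],s['gripper_width'],s['grasp_force'],'to mark',to(np.array(P[mk])+(.0007,-.001,0)))
R,T=np.array(f['R']),np.array(f['t'])
c=R@(t+[0,0,dt])+T;print('top centre expected, crop px',np.array(f['mtx'])@c/c[2]-[150,200,0])
E
python3 held.py blue M_bl .016 w4
```

```text
[0.4349 0.0171 0.1421] 10.05 0.3228336835144792 59.14788901805878 to mark [-10.5945  16.5591  12.8334]
top centre expected, crop px [125.7188 111.3068   1.    ]
```

View pics/w4.png

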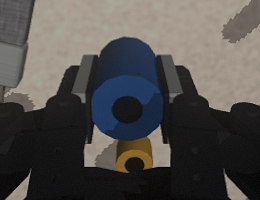

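Blue is gripped upright, its top at crop (127,106), about 2 mm toward +x.

>>> {"op": "move_arm", "data": {
  "rows": [
    [-1, 1.5, 0, 0, 0, 0, -1],
    [-1.5, 2.5, 0, 0, 0, 0, -1],
    [-1.5, 2.5, 0, 0, 0, 0, -1],
    [-1.5, 2.5, 0, 0, 0, 0, -1],
    [-1.5, 2.5, 0, 0, 0, 0, -1],
    [-1.5, 2.5, 0, 0, 0, 0, -1],
    [-1.5, 1.5, 0, 0, 0, 0, -1],
    [-0.8, 1, 1, 0, 0, 0, -1],
    [0, 0, 2, 0, 0, 0, -1],
    [0, 0, 2, 0, 0, 0, -1],
    [0, 0, 2, 0, 0, 0, -1],
    [0, 0, 1.8, 0, 0, 0, -1],
    [0, 0, 0.8, 0, 0, 0, -1],
    [0, 0, 0, 0, 0, 0, -1],
    [0, 0, 0, 0, 0, 0, -1],
    [0, 0, 0, 0, 0, 0, -1]
  ]
}}

```text
time: 11.38
tool_pos: [0.6153, -0.0674, 0.0492]
tool_rot: [0.001, 0.657, 0.754, 0.0]
contact_force: [-0.0, 0.2, -0.7]
gripper_width: 0.321
grasp_force: 59.3
```

```bash
python3 - <<'E'
from uv import *
s,t,M=tool();print(t,s['contact_force'],to(np.array(P['M_bl'])+(.0007,-.001,.0235)))
E
```

```text
[ 0.6153 -0.0674  0.0492] [-0.0122  0.2036 -0.6552] [ 0.2807 -0.1968  1.2698]
```

>>> {"op": "move_arm", "data": {
  "rows": [
    [0.1, -0.2, 0.3, 0, 0, 0, -1],
    [0, 0, 0.3, 0, 0, 0, -1],
    [0, 0, 0.3, 0, 0, 0, -1],
    [0, 0, 0.1, 0, 0, 0, -1],
    [0, 0, 0, 0, 0, 0, -1],
    [0, 0, 0, 0, 0, 0, -1]
  ]
}}

```text
time: 11.88
tool_pos: [0.6127, -0.0665, 0.039]
tool_rot: [0.0, 0.657, 0.754, 0.0]
contact_force: [-2.0, 0.8, 4.1]
gripper_width: 0.325
grasp_force: 59.8
```

>>> {"op": "move_arm", "data": {
  "rows": [
    [0, 0, 0.1, 0, 0, 0, -1],
    [0, 0, 0.1, 0, 0, 0, -1],
    [0, 0, 0, 0, 0, 0, -1],
    [0, 0, 0, 0, 0, 0, -1]
  ]
}}

```text
time: 12.22
tool_pos: [0.6128, -0.0666, 0.0389]
tool_rot: [-0.0, 0.656, 0.754, -0.0]
contact_force: [-8.6, 1.3, 16.4]
gripper_width: 0.323
grasp_force: 60.7
```

>>> {"op": "move_arm", "data": {
  "rows": [
    [0, 0, -0.2, 0, 0, 0, -1],
    [0, 0, 0, 0, 0, 0, 0],
    [0, 0, 0, 0, 0, 0, 0.4],
    [0, 0, 0, 0, 0, 0, 0.4],
    [0, 0, 0, 0, 0, 0, 0.4],
    [0, 0, -1, 0, 0, 0, 0.4],
    [0, 0, -3, 0, 0, 0, 0.4],
    [0, 0, -4, 0, 0, 0, 0.4],
    [0, 0, -4, 0, 0, 0, 0.4],
    [0, -1.5, -1, 0, 0, 0, 0.4],
    [-0.6, -3, 0, 0, 0, 0, 0.4],
    [-0.8, -3, 0, 0, 0, 0, 0.4],
    [-0.8, -3, 0, 0, 0, 0, 0.4],
    [-0.8, -3, 0, 0, 0, 0, 0.4],
    [-0.6, -2.3, 0, 0, 0, 0, 0.4],
    [0, 0, 0, 0, 0, 0, 0.4],
    [0, 0, 0, 0, 0, 0, 0.4],
    [0, 0, 0, 0, 0, 0, 0.4]
  ]
}}

```text
time: 13.72
tool_pos: [0.4616, -0.1241, 0.1691]
tool_rot: [0.001, 0.657, 0.754, 0.0]
contact_force: [-0.5, -0.8, -0.2]
gripper_width: 0.702
grasp_force: 0.0
```

```bash
python3 - <<'E'
from uv import *
f=manip.grab_frame('wrist');cv2.imwrite('pics/w5.png',f['img'])
s,t,M=tool();print(t,s['time'])
ce,st=blob(f['img'],'brass',(275,200),80);print(ce,st)
p=plane(f,ce,.013);print(p,to((p[0],p[1],.02)))
E
```

```text
[ 0.4618 -0.1239  0.169 ] 13.7667
[275.7994 198.9772] [ 256  179   40   42 1007]
[ 0.4614 -0.1254  0.013 ] [-0.1341 -0.0815 14.896 ]
```

View pics/w5.png

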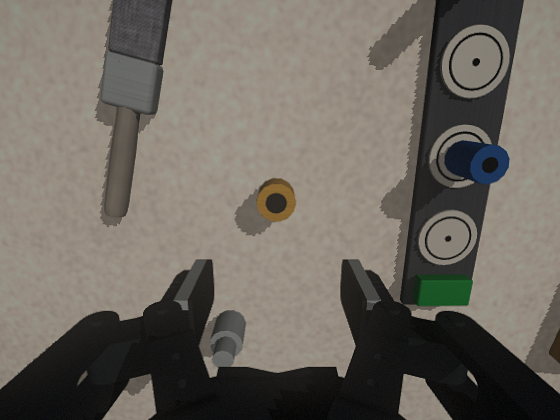

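Wrist view: blue stands on its mark at (463,155), brass is at (276,201), and the steel top is at (224,354).

>>> {"op": "move_arm", "data": {
  "rows": [
    [-0.2, 0, 1.5, 0, 0, 0, 0.4],
    [0, 0, 3, 0, 0, 0, 0.4],
    [0, 0, 3, 0, 0, 0, 0.4],
    [0, 0, 3, 0, 0, 0, 0.4],
    [0, 0, 2.5, 0, 0, 0, 0.4],
    [0, 0, 1.2, 0, 0, 0, 0.4],
    [0, 0, 0.5, 0, 0, 0, 0.4],
    [0, 0, 0, 0, 0, 0, 0],
    [0, 0, 0, 0, 0, 0, -0.5],
    [0, 0, 0, 0, 0, 0, -1],
    [0, 0, 0, 0, 0, 0, -1],
    [0, 0, 0, 0, 0, 0, -1],
    [0, 0, 0, 0, 0, 0, -1],
    [0, 0, 0, 0, 0, 0, -1],
    [0, 0, 0, 0, 0, 0, -1]
  ]
}}

```text
time: 15.02
tool_pos: [0.4624, -0.1264, 0.0226]
tool_rot: [0.001, 0.657, 0.754, 0.001]
contact_force: [0.2, 0.5, 5.5]
gripper_width: 0.361
grasp_force: 60.1
```

>>> {"op": "move_arm", "data": {
  "rows": [
    [0, 0, -1, 0, 0, 0, -1],
    [0, 0, -2, 0, 0, 0, -1],
    [0, 0, -3, 0, 0, 0, -1],
    [0, 0, -3, 0, 0, 0, -1],
    [0, 0, -2, 0, 0, 0, -1],
    [0, 0, -1, 0, 0, 0, -1],
    [0, 0, 0, 0, 0, 0, -1],
    [0, 0, 0, 0, 0, 0, -1],
    [0, 0, 0, 0, 0, 0, -1]
  ]
}}

```text
time: 15.77
tool_pos: [0.4599, -0.1254, 0.1391]
tool_rot: [-0.002, 0.657, 0.754, -0.001]
contact_force: [-0.2, -0.3, -2.1]
gripper_width: 0.363
grasp_force: 59.7
```

```bash
python3 held.py brass M_br .004 w6
```

```text
[ 0.4598 -0.1254  0.1389] 15.8167 0.3635093682495181 59.70990478992462 to mark [-3.6851 16.0548 12.5198]
top centre expected, crop px [126.013   94.3951   1.    ]
```

View pics/w6.png

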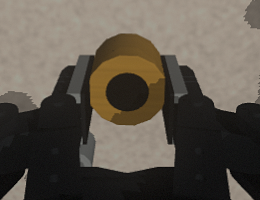

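Brass is held upright, centred at crop (127,90).

>>> {"op": "move_arm", "data": {
  "rows": [
    [-0.4, 1.4, 0, 0, 0, 0, -1],
    [-0.6, 2.5, 0, 0, 0, 0, -1],
    [-0.6, 2.5, 0, 0, 0, 0, -1],
    [-0.6, 2.5, 0, 0, 0, 0, -1],
    [-0.6, 2.5, 0, 0, 0, 0, -1],
    [-0.6, 2.5, 0, 0, 0, 0, -1],
    [-0.3, 1.3, 0, 0, 0, 0, -1],
    [0, 0.7, 1, 0, 0, 0, -1],
    [0, 0, 2, 0, 0, 0, -1],
    [0, 0, 2, 0, 0, 0, -1],
    [0, 0, 2, 0, 0, 0, -1],
    [0, 0, 1.7, 0, 0, 0, -1],
    [0, 0, 0.8, 0, 0, 0, -1],
    [0, 0, 0, 0, 0, 0, -1],
    [0, 0, 0, 0, 0, 0, -1],
    [0, 0, 0, 0, 0, 0, -1]
  ]
}}

```text
time: 17.15
tool_pos: [0.6244, -0.1409, 0.0472]
tool_rot: [0.001, 0.657, 0.754, 0.0]
contact_force: [-0.3, 0.2, -1.6]
gripper_width: 0.362
grasp_force: 60.0
```

```bash
python3 - <<'E'
from uv import *
s,t,M=tool();print(t,s['contact_force'],to(np.array(P['M_br'])+(.0007,-.001,.0215)))
E
```

```text
[ 0.6244 -0.1409  0.0472] [-0.3459  0.2473 -1.5941] [ 0.151  -0.0774  1.2666]
```

>>> {"op": "move_arm", "data": {
  "rows": [
    [0, -0.1, 0.3, 0, 0, 0, -1],
    [0, 0, 0.3, 0, 0, 0, -1],
    [0, 0, 0.3, 0, 0, 0, -1],
    [0, 0, 0.15, 0, 0, 0, -1],
    [0, 0, 0, 0, 0, 0, -1],
    [0, 0, 0, 0, 0, 0, -1]
  ]
}}

```text
time: 17.65
tool_pos: [0.6229, -0.1408, 0.0358]
tool_rot: [-0.0, 0.657, 0.754, 0.0]
contact_force: [-1.0, 0.5, -2.1]
gripper_width: 0.368
grasp_force: 60.1
```

>>> {"op": "move_arm", "data": {
  "rows": [
    [0, 0, 0.1, 0, 0, 0, -1],
    [0, 0, 0.05, 0, 0, 0, -1],
    [0, 0, 0, 0, 0, 0, -1],
    [0, 0, 0, 0, 0, 0, -1]
  ]
}}

```text
time: 17.98
tool_pos: [0.623, -0.1409, 0.0357]
tool_rot: [-0.0, 0.657, 0.754, -0.0]
contact_force: [-3.5, 1.1, 5.3]
gripper_width: 0.364
grasp_force: 60.6
```

>>> {"op": "move_arm", "data": {
  "rows": [
    [0, 0, -0.1, 0, 0, 0, -1],
    [0, 0, 0, 0, 0, 0, 0],
    [0, 0, 0, 0, 0, 0, 0.4],
    [0, 0, 0, 0, 0, 0, 0.4],
    [0, 0, 0, 0, 0, 0, 0.4],
    [0, 0, -1, 0, 0, 0, 0.4],
    [0, 0, -3, 0, 0, 0, 0.4],
    [0, 0, -4, 0, 0, 0, 0.4],
    [0, 0, -4, 0, 0, 0, 0.4],
    [-1, -2.5, -1, 0, 0, 0, 0.4],
    [-1.5, -3, 0, 0, 0, 0, 0.4],
    [-1.5, -3, 0, 0, 0, 0, 0.4],
    [-1.5, -3, 0, 0, 0, 0, 0.4],
    [-1.5, -3, 0, 0, 0, 0, 0.4],
    [-1.5, -3, 0, 0, 0, 0, 0.4],
    [-1.4, -3, 0, 0, 0, 0, 0.4],
    [0, 0, 0, 0, 0, 0, 0.4],
    [0, 0, 0, 0, 0, 0, 0.4],
    [0, 0, 0, 0, 0, 0, 0.4]
  ]
}}

```text
time: 19.57
tool_pos: [0.4338, -0.2673, 0.1661]
tool_rot: [0.001, 0.657, 0.754, 0.0]
contact_force: [-0.3, 0.1, -0.0]
gripper_width: 0.696
grasp_force: 0.0
```

```bash
python3 - <<'E'
from uv import *
f=manip.grab_frame('wrist');cv2.imwrite('pics/w7.png',f['img'])
s,t,M=tool();print(t,s['time'])
R,T=np.array(f['R']),np.array(f['t'])
c=R@np.array((.4325,-.267,.054))+T;print(np.array(f['mtx'])@c/c[2])
E
```

```text
[ 0.4341 -0.267   0.1659] 19.6167
[274.6428 211.6784   1.    ]
```

View pics/w7.png

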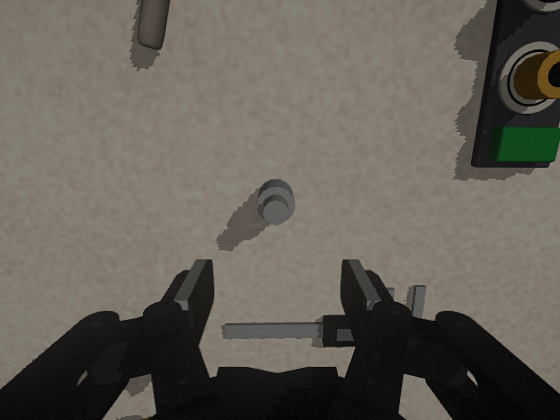

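The steel top is at (276,212), as predicted. Brass is on its mark at the top right. Going straight down.

>>> {"op": "move_arm", "data": {
  "rows": [
    [0, 0, 1.5, 0, 0, 0, 0.4],
    [0, 0, 3, 0, 0, 0, 0.4],
    [0, 0, 3, 0, 0, 0, 0.4],
    [0, 0, 3, 0, 0, 0, 0.4],
    [0, 0, 2, 0, 0, 0, 0.4],
    [0, 0, 1.2, 0, 0, 0, 0.4],
    [0, 0, 0.5, 0, 0, 0, 0.4],
    [0, 0, 0, 0, 0, 0, 0],
    [0, 0, 0, 0, 0, 0, -0.5],
    [0, 0, 0, 0, 0, 0, -1],
    [0, 0, 0, 0, 0, 0, -1],
    [0, 0, 0, 0, 0, 0, -1],
    [0, 0, 0, 0, 0, 0, -1],
    [0, 0, 0, 0, 0, 0, -1],
    [0, 0, 0, 0, 0, 0, -1]
  ]
}}

```text
time: 20.87
tool_pos: [0.4347, -0.2681, 0.0251]
tool_rot: [0.002, 0.657, 0.754, 0.0]
contact_force: [0.8, 0.8, 6.1]
gripper_width: 0.356
grasp_force: 59.9
```

>>> {"op": "move_arm", "data": {
  "rows": [
    [0, 0, -1, 0, 0, 0, -1],
    [0, 0, -2, 0, 0, 0, -1],
    [0, 0, -3, 0, 0, 0, -1],
    [0, 0, -3, 0, 0, 0, -1],
    [0, 0, -2, 0, 0, 0, -1],
    [0, 0, -1, 0, 0, 0, -1],
    [0, 0, 0, 0, 0, 0, -1],
    [0, 0, 0, 0, 0, 0, -1],
    [0, 0, 0, 0, 0, 0, -1]
  ]
}}

```text
time: 21.62
tool_pos: [0.4323, -0.2662, 0.1411]
tool_rot: [-0.002, 0.657, 0.754, -0.0]
contact_force: [0.0, 0.2, -2.4]
gripper_width: 0.356
grasp_force: 59.6
```

```bash
python3 held.py steel M_st .032 w8
```

```text
[ 0.4322 -0.2662  0.1408] 21.6667 0.35764173816727307 59.569058418273926 to mark [24.8959 20.7178 12.8023]
top centre expected, crop px [125.629 139.099   1.   ]
```

View pics/w8.png

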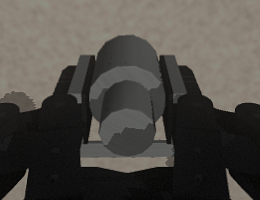

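Steel is held upright, its top at crop (127,132), about 2 mm toward +x.

>>> {"op": "move_arm", "data": {
  "rows": [
    [1.2, 1, 0, 0, 0, 0, -1],
    [2.3, 1.9, 0, 0, 0, 0, -1],
    [2.3, 1.9, 0, 0, 0, 0, -1],
    [2.3, 1.9, 0, 0, 0, 0, -1],
    [2.3, 1.9, 0, 0, 0, 0, -1],
    [2.3, 1.9, 0, 0, 0, 0, -1],
    [2.3, 1.9, 0, 0, 0, 0, -1],
    [2.3, 1.9, 0, 0, 0, 0, -1],
    [2.3, 1.9, 0, 0, 0, 0, -1],
    [2.3, 1.9, 0, 0, 0, 0, -1],
    [1.8, 1.5, 0, 0, 0, 0, -1],
    [1, 0.9, 0, 0, 0, 0, -1],
    [0, 0, 1, 0, 0, 0, -1],
    [0, 0, 2, 0, 0, 0, -1],
    [0, 0, 2, 0, 0, 0, -1],
    [0, 0, 2, 0, 0, 0, -1],
    [0, 0, 1.5, 0, 0, 0, -1],
    [0, 0, 0, 0, 0, 0, -1],
    [0, 0, 0, 0, 0, 0, -1],
    [0, 0, 0, 0, 0, 0, -1]
  ]
}}

```text
time: 23.33
tool_pos: [0.6025, 0.0051, 0.0586]
tool_rot: [0.0, 0.657, 0.754, -0.0]
contact_force: [0.1, 0.9, -1.3]
gripper_width: 0.36
grasp_force: 59.8
```

```bash
python3 - <<'E'
from uv import *
s,t,M=tool();print(t,s['contact_force'],to(np.array(P['M_st'])+(.0007,-.001,.0235)))
E
```

```text
[0.6025 0.0051 0.0586] [ 0.0517  0.8681 -1.262 ] [0.4173 0.0779 2.2081]
```

Want the tool 0.2 cm short of the mark, so +0.2 in x and +0.1 in y.

>>> {"op": "move_arm", "data": {
  "rows": [
    [0.2, 0.1, 0.5, 0, 0, 0, -1],
    [0, 0, 0.5, 0, 0, 0, -1],
    [0, 0, 0.4, 0, 0, 0, -1],
    [0, 0, 0.3, 0, 0, 0, -1],
    [0, 0, 0.2, 0, 0, 0, -1],
    [0, 0, 0, 0, 0, 0, -1],
    [0, 0, 0, 0, 0, 0, -1]
  ]
}}

```text
time: 23.92
tool_pos: [0.6031, 0.0079, 0.0391]
tool_rot: [-0.0, 0.657, 0.754, -0.0]
contact_force: [-0.4, -0.2, -2.4]
gripper_width: 0.358
grasp_force: 59.8
```

>>> {"op": "move_arm", "data": {
  "rows": [
    [0, 0, 0.1, 0, 0, 0, -1],
    [0, 0, 0.1, 0, 0, 0, -1],
    [0, 0, 0, 0, 0, 0, -1],
    [0, 0, 0, 0, 0, 0, -1]
  ]
}}

```text
time: 24.25
tool_pos: [0.6035, 0.0079, 0.0381]
tool_rot: [0.0, 0.657, 0.754, 0.0]
contact_force: [-3.0, 0.2, 4.0]
gripper_width: 0.358
grasp_force: 60.4
```

Contact. Release, rise and back off toward the robot for a last look.

>>> {"op": "move_arm", "data": {
  "rows": [
    [0, 0, -0.1, 0, 0, 0, -1],
    [0, 0, 0, 0, 0, 0, 0],
    [0, 0, 0, 0, 0, 0, 0.4],
    [0, 0, 0, 0, 0, 0, 0.4],
    [0, 0, 0, 0, 0, 0, 0.4],
    [0, 0, -1, 0, 0, 0, 0.4],
    [0, 0, -3, 0, 0, 0, 0.4],
    [0, 0, -4, 0, 0, 0, 0.4],
    [0, 0, -4, 0, 0, 0, 0.4],
    [-2, -2, -3, 0, 0, 0, 0.4],
    [-3, -2.5, -1, 0, 0, 0, 0.4],
    [-3, -2.5, 0, 0, 0, 0, 0.4],
    [-3, -2, 0, 0, 0, 0, 0.4],
    [-2, 0, 0, 0, 0, 0, 0.4],
    [0, 0, 0, 0, 0, 0, 0.4],
    [0, 0, 0, 0, 0, 0, 0.4],
    [0, 0, 0, 0, 0, 0, 0.4]
  ]
}}

```text
time: 25.67
tool_pos: [0.5321, -0.1328, 0.1987]
tool_rot: [0.0, 0.656, 0.754, 0.0]
contact_force: [0.5, 1.0, -0.3]
gripper_width: 0.701
grasp_force: 0.0
```

```bash
python3 - <<'E'
from uv import *
f=manip.grab_frame('wrist');g=manip.grab_frame('scene')
cv2.imwrite('pics/w9.png',f['img'])
cv2.imwrite('pics/s9.png',cv2.resize(g['img'][150:340,220:350],None,fx=3,fy=3,interpolation=cv2.INTER_CUBIC))
ce,st=blob(g['img'],'black',(260,175),16);print('ring',plane(g,ce,.008))
s,t,M=tool();print(t,s['time'])
# predicted pixels in the scene crop: pad centre, part top centre
R,T=np.array(g['R']),np.array(g['t'])
for n,h in zip(('M_cu','M_st','M_bl','M_br'),(.068,.054,.04,.026)):
    for z in (.013,.013+h):
        c=R@np.array((*P[n][:2],z))+T;q=np.array(g['mtx'])@c/c[2];print(n,z,(q[:2]-[220,150])*3)
E
```

```text
ring [0.4299 0.1594 0.008 ]
[ 0.5322 -0.1322  0.1983] 25.7667
M_cu 0.013 [260.677  184.9172]
M_cu 0.081 [264.8243 117.7375]
M_st 0.013 [228.051  259.6188]
M_st 0.067 [230.1862 207.1635]
M_bl 0.013 [191.9596 341.2645]
M_bl 0.053 [192.5095 303.3422]
M_br 0.013 [151.9993 431.831 ]
M_br 0.039 [151.5512 408.0145]
```

View pics/s9.png

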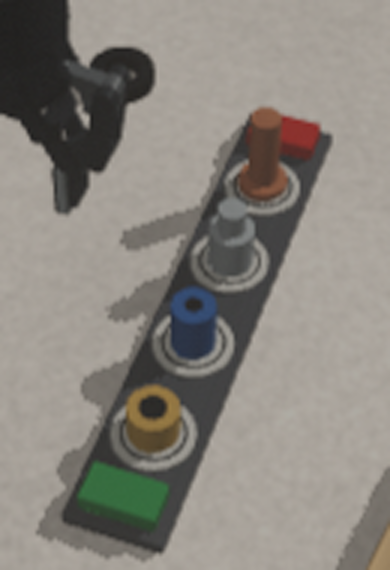

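The scene view shows all four standing centred: tops at (265,117), (234,207), (193,303) and (152,407), within about 2 mm of prediction. The ring reading is off because the gripper overlaps it in the picture. It was never touched.

```bash
python3 -c "
from plant import manip
print(manip.job_done())"
```

```text
the job is handed in; nothing more can be done
None
```

All four parts stand upright and released on their marks, brass, blue, steel, copper from green to red, about 2 mm or less off centre in the last picture; the arm never went near the ring gauge (the gripper hid it in that picture), and the job was handed in at about 26 s with no verdict returned.

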